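# Check the hole of the casting that tipped over on the paint turntable

### The job

One of the primed handle castings on the freely spinning paint turntable has tipped over and its cross-hole must be checked. Lift it off without toppling the three still standing there, lower it in your grip (do not drop it) into the plywood inspection cradle, lying flat with its hole over the cradle's open well, and let go. Then take the probe with the straight round grip from the tool block, put it down through the hole until its shoulder rests on the casting, leave it there, and leave the other tools and the things around the cradle where they are.

Things in the scene. Friction and masses are not known exactly. Their poses are not given: they have to be found in the camera images.
- casting: the tipped casting: grey primed handle lying flat on the turntable, 120 mm long along x, 30 thick along z, about 140 g. Butt end (x -60..-44) 46 mm wide, grip (x -44..20) 36 wide along y, head (x 20..60) 40 wide with a 14 mm through hole along z at x = 40. Origin: centre of its underside
- casting_hole (a point): centre of the casting's 14 mm hole, at mid thickness (15 mm above the underside)
- standing0: one of three like castings standing on its butt end on the turntable, hole end up: 30 (x) x 46 (y) x 120 mm tall; origin at the centre of its underside
- standing1: one of three like castings standing on its butt end on the turntable, hole end up: 30 (x) x 46 (y) x 120 mm tall; origin at the centre of its underside
- standing2: one of three like castings standing on its butt end on the turntable, hole end up: 30 (x) x 46 (y) x 120 mm tall; origin at the centre of its underside
- turntable: freely spinning paint turntable: plain aluminium disc 300 mm in diameter, its top 50 mm above the bench, on a fixed steel foot; it turns at a touch. Origin on the axis at the bench, z up
- cradle: fixed plywood cradle, base 160 (x) x 90 (y) x 8 mm; origin: centre of its underside. A 24 mm wide spine along x, top 35 mm high, carries the casting, head toward +x, origin over origin. The spine is cut away at x = 23..55 (the open well). Lips 50 mm high leave 5 mm play: at the sides x = -58..-40 (inner faces y = +-28), x = 41..59 (y = +-25.5); ends x = -66, 67. Between: room for fingers
- cradle_well (a point): the point over the cradle's well where the centre of the casting's hole should be: 40 mm from the cradle origin along +x, 50 mm above the bench
- block: fixed wooden tool block 50 (x) x 135 (y) x 50 mm tall, three 14 mm holes 49 mm deep, 45 mm apart along its y, each holding one tool upright; origin at the centre of its underside
- probe: the probe: straight plain round aluminium grip, 22 mm diameter, 45 mm tall, above a steel shank 9 mm in diameter and 45 mm long with a tapered end. Origin at the flat shoulder between grip and shank, z along the tool toward the grip; the shoulder rests on the block's top. About 50 g
- stand: fixed loupe stand, a slim upright 180 mm tall on a 60 mm foot, between the turntable and the cradle near the robot; origin at its foot
- pliers: blue-handled pliers lying beside the cradle, 135 x 64 x 18 mm, jaws along +x; origin at the pivot on the bench
- phone: phone lying flat beside the cradle, 135 x 68 x 10 mm; origin at the centre of its underside
- glue: white glue bottle with a thin needle, standing near the +x end of the cradle; diameter 44, needle top at 122 mm; origin at the centre of its underside
- awl: decoy tool in the tool block: same shank as the probe, aluminium pear-shaped grip up to 32 mm diameter, 56 mm tall; origin at its shoulder
- punch: decoy tool in the tool block: same shank as the probe, short square aluminium grip 20 x 20 x 22 mm; origin at its shoulder
Things that resemble listed ones, but are neither listed nor needed, are in the scene too. Leave any green or purple look-alike of the standing0 alone.

How it is judged:
On the way, in this order (a step that is already met when the one before it is completed fails the run):
1. the tipped casting is lifted clear of the turntable, in the grip (height (world z) of casting_hole above 0.1 m and contact force between the fingers and casting above 0.3 N and contact force between casting and turntable below 0.05 N), for 0.1 s.
2. the casting is lowered into the cradle while still held (distance between casting_hole and cradle_well below 0.022 m and contact force between the fingers and casting above 0.3 N), for 0.05 s.
3. the casting lies flat in the cradle, hole over the well, let go (distance between casting_hole and cradle_well below 0.013 m and angle between the x axis of casting and the x axis of cradle, either way round below 0.2 rad and angle between the z axis of casting and the z axis of cradle, either way round below 0.08 rad and contact force between the fingers and casting below 0.05 N), for 0.2 s.
4. the probe is fully home in the casting's hole (distance between casting_hole and cradle_well below 0.013 m and angle between the x axis of casting and the x axis of cradle, either way round below 0.2 rad and angle between the z axis of casting and the z axis of cradle, either way round below 0.08 rad and distance between probe and casting_hole below 0.019 m and horizontal distance between probe and casting_hole below 0.006 m and angle between probe's own z axis and vertical below 0.12 rad), for 0.2 s.
At the end, for the whole second after the job is handed in: Casting flat in the cradle, hole within 13 mm of the point over the well, length within 0.2 rad; probe upright (0.12 rad) in the hole, within 6 mm of its centre, shoulder within 4 mm of the casting; both released, at rest; the other three upright (0.2 rad) on the turntable (all of step 4 and contact force between the fingers and casting below 0.05 N and contact force between the fingers and probe below 0.05 N and linear speed of each of casting, probe below 0.02 m/s and angle between each of standing0, standing1, standing2's own z axis and vertical below 0.2 rad and horizontal distance between each of standing0, standing1, standing2 and turntable below 0.15 m and height (world z) of each of standing0, standing1, standing2 above 0.04 m); the robot touches nothing.
It fails at once if a standing casting is toppled (angle between any of standing0, standing1, standing2's own z axis and vertical above 0.6 rad).
It fails at once if a bystander on the bench or another tool in the block is moved by more than 40 mm (distance of any of pliers, phone, glue, awl, punch from where it was at the start of the episode above 0.04 m).
It also fails if it takes over 69 s, if anything falls off the work surface, if the arm or the gripper's body presses on something with over 40 N, if the wrist force passes 120 N, or if a joint passes its speed limit or range.

### The arm

A 6-joint arm with a two-finger parallel gripper is mounted at the origin on the work surface. World frame = base frame: x ahead of the robot, y to its left, z up, the work surface at z = 0. Lengths are in m, angles in rad, forces in N, time in s.
With the tool pointing down it reaches from about 0.425 to 0.95 m from the base axis. Payload 3.5 kg.
Tool frame: the origin (TCP) lies at the very end of the fingers, on their centre line; the grasp point (between the pads) lies 19 mm behind it (ctrl.pinch_z is the distance from the TCP to the grasp point, in m); z points along the fingers, y is the line along which they close (so a half turn about z gives the same grasp; the last joint's range is limited). The gripper opens to 85 mm and grips with 20 to 120 N. Pads are 22 mm wide; open, the fingers measure 114 mm over their backs; the gripper's body (76 mm by 85 mm) begins 54 mm behind the grasp point. The pads swing forward as they close: fully open they stand 13 mm farther back than shut.
Start: joints at [1.188, 0.286, 1.577, -0, 1.279, -0.15], TCP at [0.156, 0.657, 0.231] pointing down, gripper open.
Joint ranges: [-2.77, 2.77], [-0.9, 2.22], [0.21, 2.48], [-1.53, 4.67], [0.24, 2.81], [-2.84, 2.84]. Speed limits (rad/s): [2.79, 2.79, 3.14, 3.14, 3.14, 3.14].

### API

Orientations are given as a unit quaternion [x, y, z, w].
In Python, from plant import ctrl gives the robot as it stands. The module is installed in compiled form; this text tells all that it offers.
- The arm moves only by the shell command python3 -m crank 'ROWS' [OPENING] [FORCE]. ROWS is JSON, a list of rows, each a list of 6 numbers: the shift along the tool's x, y, z in cm, then the turn, a rotation vector about the tool's x, y, z in rad. In form: [[tx, ty, tz, rx, ry, rz], ...]. A call has 1 to 10 rows; each row is the pose to reach, as a shift and turn from the pose commanded when the call began, along the tool's axes at that moment; what a row does not reach only later rows make up. A row lasts 1/10 s, in which the tool goes at most 50 mm and 8.59 degrees, less where a joint would pass 70% of its speed; a pose out of reach is approached as far as the arm can. A call with a gripper value outside its range is refused whole. OPENING is the opening, from 0 (shut) to 1 (fully open), set as the call begins (- or left out, the last holds). The fingers move at their own pace and stop on an object; FORCE is the grip in N (left out, the last holds). Time passes only in rows, so rows that repeat a pose let the fingers close. It gives the time, the measured TCP pose, the force, the opening and the grip force at its end, in the units of the state.
- ctrl.get_state(): the state, without advancing time (a new reading comes with each control period).
- ctrl.read_camera(name): name is "side" or "top" or "wrist"; returns (picture, depth): 400x640x3 uint8, blue, green, red; 400x640 float32, m along the optical axis (not along the pixel's ray), 0 where there is no reading.
- ctrl.camera_info(name): a dict with "K" (3x3 intrinsics, pixels), "origin" and "orientation" of the camera in the world. Camera axes: x right, y down, z forward; pixel columns grow to the right and rows downward; lengths in m; the calibration is good to about 2 mm. A picture is of the moment at which its call begins: read the wrist's pose just before it. camera_info takes no time and is no camera call; for the wrist camera it gives the pose at the moment of the call.
- ctrl.sign_off(): hands the job in; it is judged then, once.
The state is a dict: "time": time; "qpos": joint angles; "dq": joint speeds; "joint_efforts": joint torques, N m; "eef_pos": TCP position; "tcp_rot": TCP orientation; "contact_force": force on the tool from outside, world axes, zero at the start; "wrist_torque": the same for the moment, N m; "opening": opening from 0.0 (shut) to 1.0 (fully open); "finger_force": force on a finger pad.
Only numpy, scipy, OpenCV 4.12 (cv2) and the standard library are available. Lean on these libraries where they do the work, as an engineer would, in place of code of your own. Each camera call takes 0.05 s, during which the arm holds its last target. There are 200 camera calls.

## Working session

There is one attempt and no reset: what is moved stays moved. The work goes in short steps, Python scripts to look and compute and a shell command to move; the robot and the scene stay as the last step left them, time stands still between calls to the robot, and variables do not carry over. Pictures are saved under pics/ and viewed, at most 10 in all, crops included, and the job is handed in when it is done.

```bash
mkdir -p pics; cat > h.py <<'E'
import numpy as np, cv2
from plant import ctrl
from scipy.spatial.transform import Rotation as R
def snap(n,tag):
    i=ctrl.camera_info(n); im,d=ctrl.read_camera(n)
    cv2.imwrite(f'pics/{tag}.png',im); np.savez(f'pics/{tag}.npz',d=d,K=i['K'],o=i['origin'],q=i['orientation'],im=im)
def load(tag): return np.load(f'pics/{tag}.npz')
def Rm(q):
    q=np.array(q); return q if q.shape==(3,3) else R.from_quat(q).as_matrix()
def pt(z,u,v,d=None):   # world point by depth
    d=z['d'][int(v),int(u)] if d is None else d
    return Rm(z['q'])@(np.linalg.inv(z['K'])@[u,v,1]*d)+z['o']
def ray(z,u,v,h):       # world point on plane z=h
    r=Rm(z['q'])@(np.linalg.inv(z['K'])@[u,v,1]); return z['o']+r*(h-z['o'][2])/r[2]
def tri(z1,p1,z2,p2):   # triangulate
    A=[];b=[]
    for z,p in((z1,p1),(z2,p2)):
        r=Rm(z['q'])@(np.linalg.inv(z['K'])@[*p,1]); r/=np.linalg.norm(r); P=np.eye(3)-np.outer(r,r); A.append(P);b.append(P@z['o'])
    return np.linalg.lstsq(np.vstack(A),np.hstack(b),rcond=None)[0]
def cloud(z):
    v,u=np.mgrid[:400,:640]; d=z['d'].ravel(); p=np.linalg.inv(z['K'])@np.stack([u.ravel(),v.ravel(),np.ones(d.size)])*d
    return ((Rm(z['q'])@p).T+z['o']).reshape(400,640,3)
def rel(p,yaw):  # target TCP pos, tool down; closing axis y at world angle yaw -> row in cm/rad
    s=ctrl.get_state(); T=R.from_quat(s['tcp_rot']); p=np.array(p)
    y=np.array([np.cos(yaw),np.sin(yaw),0]); zz=np.array([0,0,-1.]); best=None
    for sg in(1,-1):
        G=R.from_matrix(np.stack([np.cross(sg*y,zz),sg*y,zz],1)); rv=(T.inv()*G).as_rotvec()
        print('row',np.round(np.r_[T.inv().apply(p-s['eef_pos'])*100,rv],3),'q6',round(s['qpos'][5],2))
E
python3 - <<'E'
from h import *
for n in('top','side','wrist'):
    snap(n,n+'0'); z=load(n+'0'); print(n,z['K'].round(1).tolist(),z['o'],Rm(z['q']).round(3).tolist())
s=ctrl.get_state(); print(s); print(ctrl.pinch_z)
E
```

```text
top [[483.0, 0.0, 321.1], [0.0, 483.0, 203.1], [0.0, 0.0, 1.0]] [ 0.31203735 -0.01479394  1.16643789] [[0.011, -0.981, 0.195], [-1.0, -0.012, -0.004], [0.007, -0.195, -0.981]]
side [[424.1, 0.0, 313.5], [0.0, 424.1, 197.5], [0.0, 0.0, 1.0]] [ 0.22826308 -0.85090362  0.590183  ] [[0.948, -0.157, 0.278], [-0.319, -0.461, 0.828], [-0.001, -0.873, -0.487]]
wrist [[357.2, 0.0, 320.8], [0.0, 357.2, 199.6], [0.0, 0.0, 1.0]] [0.08091665 0.67588994 0.37369347] [[0.23, 0.929, 0.291], [0.973, -0.219, -0.071], [-0.002, 0.299, -0.954]]
{'time': 0.15, 'qpos': array([ 1.18802432e+00,  2.87013426e-01,  1.57786580e+00,  6.24454440e-06,
        1.27860141e+00, -1.50016618e-01]), 'dq': array([ 0.00025891, -0.00402032, -0.00409972, -0.001107  ,  0.00195065,
        0.00104149]), 'joint_efforts': array([ 7.40187152e-04, -4.06608224e+01, -2.93139303e+01, -1.52998027e-04,
        4.05133222e-03, -2.58329486e-06]), 'eef_pos': array([0.15547877, 0.65631352, 0.23021718]), 'tcp_rot': array([ 1.16116017e-01,  9.93235209e-01, -9.09903641e-04, -2.51392988e-04]), 'contact_force': array([-0.56574168, -0.18406974, -0.4336418 ]), 'wrist_torque': array([-0.00359751,  0.01426322,  0.00147255]), 'finger_force': 0.0, 'opening': 1.0029192057013026}
0.0187
```

View pics/top0.png

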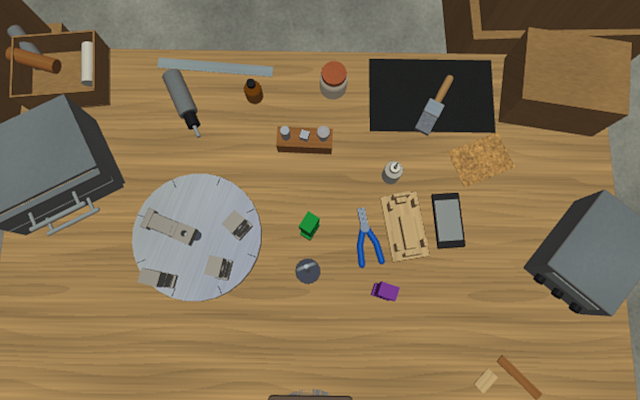

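View pics/side0.png

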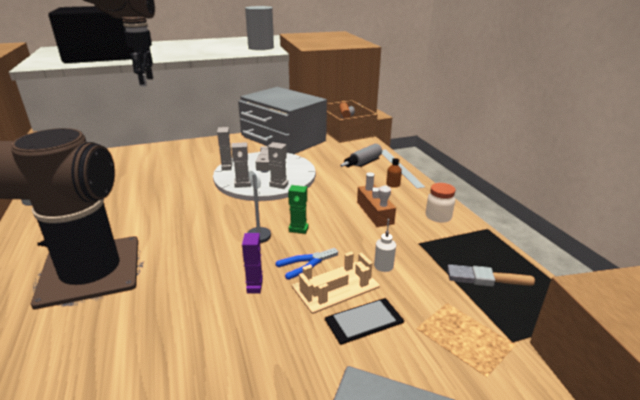

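The top view shows the turntable at (196,237), with the tipped casting running from its butt at (145,222) to its head at (200,238). The standing castings are at (239,225), (220,267) and (158,280). The cradle is at (405,227) and the block at (305,140), with tools at u≈285, 305 and 323. The side view shows the stand at (258,235), the cradle at (336,285) and the block at (376,203).

```bash
python3 - <<'E'
from h import *
t=cv2.imread('pics/top0.png'); s=cv2.imread('pics/side0.png')
c=np.zeros((600,800,3),np.uint8)
def put(im,u,v,w,h,k,x,y):
    a=cv2.resize(im[v:v+h,u:u+w],None,fx=k,fy=k,interpolation=cv2.INTER_CUBIC); c[y:y+a.shape[0],x:x+a.shape[1]]=a
put(t,130,170,135,135,3,0,0)       #405x405
put(t,378,185,56,80,5,410,0)     #280x400
put(t,270,115,70,40,5,0,405)     #350x200
put(s,352,165,50,60,3,355,410)
put(s,290,245,95,65,3,510,402)
cv2.imwrite('pics/crop0.png',c)
z=load('top0');P=cloud(z)
for n,u,v in[('butt',145,222),('head',197,238),('disc',170,200),('cradle',405,227),('st1',239,225),('st2',220,267),('st3',158,280),('toolL',285,131),('M',304,134),('R',323,131),('stand',307,271),('tt',196,237)]: print(n,P[v,u].round(3))
E
```

```text
Traceback (most recent call last):
ValueError: could not broadcast input array from shape (200,350,3) into shape (195,350,3)
```

```bash
python3 - <<'E'
from h import *
t=cv2.imread('pics/top0.png'); s=cv2.imread('pics/side0.png')
c=np.zeros((600,800,3),np.uint8)
def put(im,u,v,w,h,k,x,y):
    a=cv2.resize(im[v:v+h,u:u+w],None,fx=k,fy=k,interpolation=cv2.INTER_CUBIC); c[y:y+a.shape[0],x:x+a.shape[1]]=a
put(t,130,170,135,135,3,0,0)       #405x405
put(t,378,185,56,80,5,410,0)     #280x400
put(t,270,115,70,38,5,0,405)     #350x190
put(s,352,165,50,60,3,355,410)
put(s,290,245,95,65,3,510,402)
cv2.imwrite('pics/crop0.png',c)
z=load('top0');P=cloud(z)
for n,u,v in[('butt',145,222),('head',197,238),('disc',170,200),('cradle',405,227),('st1',239,225),('st2',220,267),('st3',158,280),('toolL',285,131),('M',304,134),('R',323,131),('stand',307,271),('tt',196,237)]: print(n,P[v,u].round(3))
E
```

```text
butt [0.479 0.379 0.081]
head [0.448 0.266 0.053]
disc [0.537 0.335 0.052]
cradle [ 0.482 -0.22   0.033]
st1 [0.462 0.151 0.17 ]
st2 [0.374 0.186 0.169]
st3 [0.347 0.311 0.171]
toolL [0.694 0.066 0.098]
M [0.695 0.023 0.075]
R [ 0.694 -0.022  0.102]
stand [0.372 0.01  0.102]
tt [0.45  0.269 0.052]
```

View pics/crop0.png

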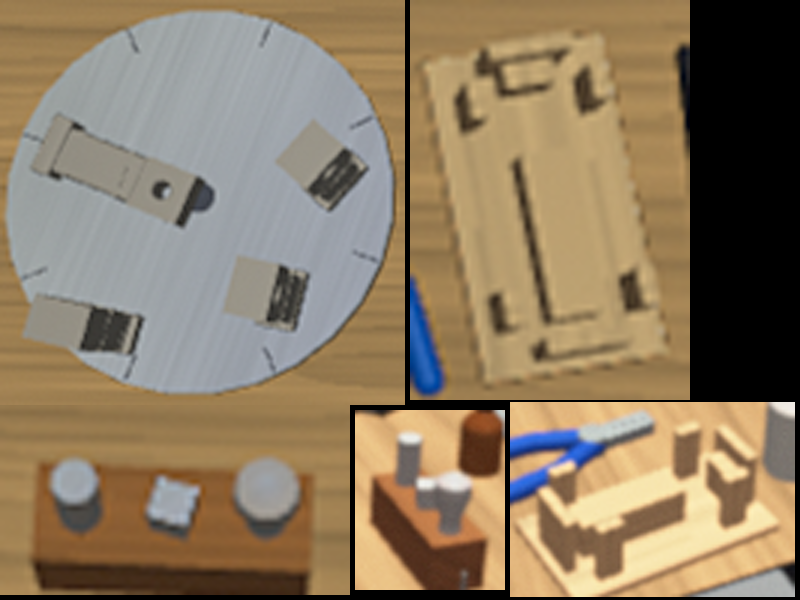

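The crops show the left tool in the block is the straight round probe, at (285,131) in the full picture. The middle one is the square punch and the right one the pear-shaped awl. The casting's hole is at about (183.3,232.7) and its head points right and down. The cradle's well is at the image-top (+x) end.

```bash
cat >> h.py <<'E'
def rect(P,box,zr,keep=True):
    x0,x1,y0,y1=box; m=(P[...,0]>x0)&(P[...,0]<x1)&(P[...,1]>y0)&(P[...,1]<y1)&(P[...,2]>zr[0])&(P[...,2]<zr[1])
    if keep:
        n,l,st,_=cv2.connectedComponentsWithStats(m.astype(np.uint8)); m=l==1+np.argmax(st[1:,4])
    q=P[m]; (c,s,a)=cv2.minAreaRect((q[:,:2]*1000).astype(np.float32)); e=cv2.boxPoints((c,s,a))
    i=np.argmax([np.linalg.norm(e[1]-e[0]),np.linalg.norm(e[2]-e[1])]); dv=e[i+1]-e[i]
    return np.round(c,1),np.round(s,1),round(float(np.arctan2(dv[1],dv[0])),3),round(float(np.median(q[:,2]))*1000,1),len(q)
E
python3 - <<'E'
from h import *
z=load('top0');P=cloud(z)
print('cast',rect(P,(.38,.54,.2,.45),(.072,.088)))
print('disc',rect(P,(.25,.65,.1,.45),(.045,.058)))
print('hole top',ray(z,183.3,232.7,.08))
print('cradle base',rect(P,(.38,.6,-.32,-.12),(.004,.014)))
print('cradle lips',rect(P,(.38,.6,-.32,-.12),(.044,.06),False))
print('spine',rect(P,(.38,.6,-.32,-.12),(.03,.04)))
for n,b in(('s1',(.4,.53,.09,.2)),('s2',(.3,.43,.12,.24)),('s3',(.28,.4,.25,.4))): print(n,rect(P,b,(.16,.18)))
for n,b in(('probe',(.65,.74,.045,.09)),('punch',(.65,.74,.0,.045)),('awl',(.65,.74,-.05,-.001))): print(n,rect(P,b,(.065,.12)))
print('block',rect(P,(.6,.75,-.08,.14),(.045,.055)))
z2=load('side0');P2=cloud(z2)
print('side cast',rect(P2,(.38,.54,.2,.45),(.072,.088)))
print('side probe',rect(P2,(.65,.74,.045,.09),(.065,.12)))
print('side lips',rect(P2,(.38,.6,-.32,-.12),(.044,.06),False))
E
```

```text
cast (array([469.5, 326.9]), array([120.9,  45.5]), 1.2, 80.6, 887)
disc (array([453.7, 267.2]), array([298.7, 296.2]), 0.775, 50.6, 10430)
hole top [0.4559206  0.29116284 0.08      ]
cradle base (array([ 487.6, -222.2]), array([161.,  96.]), 0.188, 8.4, 1520)
cradle lips (array([ 509.1, -220.8]), array([191.8,  72.5]), 0.151, 50.3, 279)
spine (array([ 471.1, -226.1]), array([79.7, 25.4]), 0.174, 35.4, 345)
s1 (array([469. , 163.7]), array([31. , 39.8]), -0.694, 170.5, 296)
s2 (array([376. , 199.2]), array([31.5, 39.8]), -0.19, 170.4, 310)
s3 (array([351.7, 328.9]), array([41.9, 29.7]), 1.349, 170.5, 318)
probe (array([696. ,  66.9]), array([21.2, 20.3]), 0.799, 94.1, 100)
punch (array([695.3,  22.1]), array([20.4, 21.1]), -0.248, 72.2, 78)
awl (array([693.1, -23. ]), array([29.3, 29. ]), 1.199, 98.9, 152)
block (array([695.6,  22.1]), array([135.,  52.]), 1.541, 50.4, 780)
side cast (array([465.3, 325.6]), array([125.9,  39.9]), 1.218, 78.7, 177)
side probe (array([693.3,  64.6]), array([22.4, 21. ]), 0.348, 83.6, 99)
side lips (array([ 506.3, -223.3]), array([189.6,  74.4]), 0.147, 49.1, 395)
```

```bash
python3 - <<'E'
from h import *
rel((.4695,.3265,.231),1.2-np.pi/2)
E
```

```text
row [-3.8163e+01 -2.4849e+01 -4.3000e-02 -2.0000e-03  1.0000e-03  1.7090e+00] q6 -0.15
row [-3.8163e+01 -2.4849e+01 -4.3000e-02 -1.0000e-03 -2.0000e-03 -1.4330e+00] q6 -0.15
```

```bash
python3 - <<'E'
from h import *
P=cloud(load('top0')); m=(P[...,1]>.4)&(P[...,2]>.03)&(P[...,0]<.62)&(P[...,0]>.2)
q=P[m]; d=np.hypot(q[:,0]-.4695,q[:,1]-.3265); 
i=np.argsort(d)[::60][:8]; print(q[i].round(3),d[i].round(3), q[:,2].max())
E
python3 -m crank '[[-5,-3,0,0,0,0.2],[-10,-6,0,0,0,0.4],[-15,-9,0,0,0,0.6],[-20,-12,0,0,0,0.8],[-25,-15,0,0,0,1.0],[-30,-18,0,0,0,1.2],[-34,-21,0,0,0,1.4],[-38.16,-24.85,0,0,0,1.709],[-38.16,-24.85,0,0,0,1.709],[-38.16,-24.85,0,0,0,1.709]]' 1 40
python3 -m crank '[[0,0,0,0,0,0]]'
```

```text
[[0.467 0.4   0.051]
 [0.44  0.401 0.048]
 [0.479 0.411 0.05 ]
 [0.467 0.415 0.049]
 [0.432 0.413 0.052]
 [0.574 0.458 0.052]
 [0.577 0.461 0.124]
 [0.579 0.462 0.079]] [0.074 0.081 0.085 0.089 0.094 0.168 0.172 0.174] 0.16699245838007037
time: 1.15
eef_pos: [0.4725, 0.3228, 0.2311]
tcp_rot: [0.766, 0.643, -0.0, 0.001]
contact_force: [-0.0, -1.0, 0.9]
opening: 1.002
finger_force: 0.0
time: 1.25
eef_pos: [0.4706, 0.3253, 0.231]
tcp_rot: [0.763, 0.646, -0.0, -0.0]
contact_force: [-0.1, -0.4, 0.7]
opening: 1.0
finger_force: 0.0
```

```bash
python3 - <<'E'
from h import *
snap('wrist','w1'); z=load('w1'); P=cloud(z)
print(rect(P,(.38,.54,.2,.45),(.072,.088)))
rel((.4695,.3265,.231),1.2-np.pi/2)
im=cv2.imread('pics/w1.png');K=z['K']
pc=Rm(z['q']).T@(np.array([.4554,.2898,.08])-z['o']);print((K@pc/pc[2]).round(1))
E
```

```text
(array([468.6, 329.1]), array([120.6,  45.9]), 1.212, 80.9, 6189)
row [ 0.008 -0.036 -0.001 -0.001  0.     0.21 ] q6 0.59
row [ 8.000e-03 -3.600e-02 -1.000e-03 -0.000e+00 -1.000e-03 -2.932e+00] q6 0.59
[310.9 224.5   1. ]
```

View pics/w1.png

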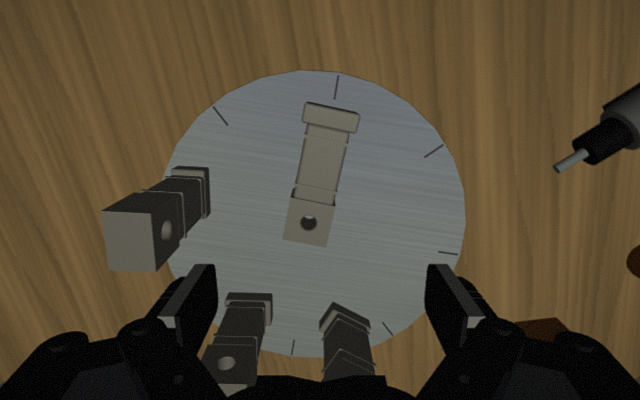

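The wrist view shows the casting's hole at (308,222). That is within 2–3 px of where my estimate projects, and the fingers have free room on both sides.

```bash
python3 -m crank '[[0.13,-0.14,3,0,0,0.1],[0.13,-0.14,6,0,0,0.203],[0.13,-0.14,10,0,0,0.203],[0.13,-0.14,13,0,0,0.203],[0.13,-0.14,15,0,0,0.203],[0.13,-0.14,16.5,0,0,0.203],[0.13,-0.14,17.3,0,0,0.203],[0.13,-0.14,17.7,0,0,0.203],[0.13,-0.14,17.7,0,0,0.203]]'
python3 -m crank '[[0,0,0,0,0,0],[0,0,0,0,0,0],[0,0,0,0,0,0],[0,0,0,0,0,0],[0,0,0,0,0,0],[0,0,0,0,0,0],[0,0,0,0,0,0],[0,0,0,0,0,0]]' 0.2 40
```

```text
time: 2.2
eef_pos: [0.4687, 0.3289, 0.0547]
tcp_rot: [0.823, 0.567, 0.0, 0.0]
contact_force: [-0.6, 0.1, 0.1]
opening: 0.999
finger_force: 0.0
time: 3.0
eef_pos: [0.4691, 0.3287, 0.0552]
tcp_rot: [0.824, 0.567, 0.001, 0.0]
contact_force: [-1.0, 0.8, 5.5]
opening: 0.414
finger_force: 42.0
```

```bash
python3 -m crank '[[0,0,-0.5,0,0,0],[0,0,-1.5,0,0,0],[0,0,-3,0,0,0],[0,0,-6,0,0,0],[0,0,-10,0,0,0],[0,0,-14,0,0,0],[0,0,-18,0,0,0],[0,0,-20,0,0,0],[0,0,-20,0,0,0]]' - 60
python3 - <<'E'
from h import *
snap('wrist','w2'); P=cloud(load('w2')); s=ctrl.get_state(); h=s['eef_pos'][2]
print(s['eef_pos'],s['opening'],rect(P,(.38,.54,.2,.45),(h+.015,h+.04)))
rel((.4876,-.2222,.255),.188+np.pi/2)
E
```

```text
time: 3.9
eef_pos: [0.4703, 0.3294, 0.26]
tcp_rot: [0.824, 0.567, 0.005, 0.001]
contact_force: [0.0, -0.0, -1.6]
opening: 0.407
finger_force: 60.2
[0.46911491 0.32879956 0.25677187] 0.40670991742207896 (array([471.8, 336. ]), array([107.9,  62.6]), 1.2, 285.8, 27292)
row [-5.0813e+01  2.1388e+01  8.0000e-02  5.0000e-03  1.0000e-03 -2.1240e+00] q6 0.8
row [-5.0813e+01  2.1388e+01  8.0000e-02  1.0000e-03 -5.0000e-03  1.0180e+00] q6 0.8
```

View pics/w2.png

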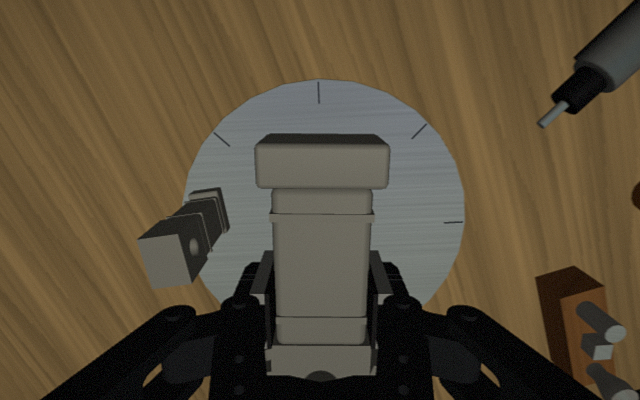

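The casting is level in the grip, with its butt toward the camera at rows 134–188. The standing casting visible at (180,245) is undisturbed.

```bash
python3 - <<'E'
from h import *
z=load('w2');P=cloud(z); s=ctrl.get_state(); T=R.from_quat(s['tcp_rot'])
Q=T.inv().apply((P-s['eef_pos']).reshape(-1,3)).reshape(400,640,3)*1000
for v in range(128,380,10): print(v,Q[v,322].round(1),end=' ')
m=(Q[...,2]<-15)&(Q[...,2]>-35)&(Q[...,0]>48)&(abs(Q[...,1])<40); q=Q[m]; print('\nbutt',q.min(0).round(1),q.max(0).round(1),np.percentile(q,50,0).round(1))
m=(Q[...,2]<-15)&(Q[...,2]>-35)&(Q[...,0]>15)&(abs(Q[...,1])<15); q=Q[m];A=np.c_[q[:,:2],np.ones(len(q))];print(np.linalg.lstsq(A,q[:,2],rcond=None)[0])
E
```

```text
128 [ 42.2   2.1 204.6] 138 [ 61.3   0.6 -15.3] 148 [ 59.8   0.5 -28.6] 158 [ 56.4   0.5 -28.6] 168 [ 53.1   0.5 -29.2] 178 [ 49.8   0.5 -29.9] 188 [ 45.7   0.5 -27.7] 198 [ 42.3   0.5 -28.5] 208 [ 39.1   0.5 -29.7] 218 [ 35.5   0.5 -30. ] 228 [ 31.7   0.5 -30. ] 238 [ 27.6   0.5 -29.3] 248 [ 23.9   0.5 -29.7] 258 [ 20.2   0.5 -30.3] 268 [ 15.5   0.5 -28.9] 278 [ 11.1   0.6 -28.4] 288 [  7.4   0.6 -29.3] 298 [  2.8   0.6 -28.9] 308 [ -1.4   0.6 -29.1] 318 [ -5.9   0.6 -29.1] 328 [ -9.8   0.6 -30. ] 338 [-14.7   0.6 -29.5] 348 [-19.9   0.6 -29. ] 358 [-24.9   0.6 -28.8] 368 [-29.8   0.6 -28.9] 378 [-45.5   0.7 -17.7] 
butt [ 48.  -22.8 -31.1] [ 61.7  23.4 -15. ] [ 55.7   0.1 -28.9]
[ 3.54675019e-02 -3.64664805e-03 -3.02033831e+01]
```

```bash
python3 -m crank '[[-2,0.8,0,0,0,-0.1],[-5,2.1,0,0,0,-0.24],[-8.5,3.6,0,0,0,-0.38],[-12,5.1,0,0,0,-0.52],[-15.5,6.5,0,0,0,-0.66],[-19,8,0,0,0,-0.8],[-22.5,9.5,0,0,0,-0.94],[-26,11,0,0,0,-1.08],[-29.5,12.4,0,0,0,-1.22],[-33,13.9,0,0,0,-1.36]]'
python3 - <<'E'
from h import *
rel((.4876,-.2222,.255),.188+np.pi/2)
E
```

```text
time: 4.95
eef_pos: [0.4789, -0.0305, 0.2516]
tcp_rot: [0.281, 0.96, 0.0, -0.002]
contact_force: [0.6, -0.7, -1.3]
opening: 0.41
finger_force: 60.3
row [-1.1073e+01 -1.5670e+01 -3.6600e-01  0.0000e+00 -5.0000e-03 -7.5800e-01] q6 -1.28
row [-1.1073e+01 -1.5670e+01 -3.6600e-01 -6.0000e-03 -1.0000e-03  2.3840e+00] q6 -1.28
```

```bash
python3 -m crank '[[-2,-3,0,0,0,-0.14],[-4,-6,0,0,0,-0.28],[-6,-8.5,0,0,0,-0.42],[-8,-11,0,0,0,-0.55],[-9.5,-13.5,0,0,0,-0.66],[-10.5,-15,0,0,0,-0.74],[-10.8,-15.6,0,0,0,-0.75],[-10.8,-15.6,0,0,0,-0.75]]'
python3 - <<'E'
from h import *
snap('wrist','w3'); z=load('w3');P=cloud(z); 
print('base',rect(P,(.38,.6,-.32,-.12),(.002,.014)))
print(ctrl.get_state()['eef_pos'])
rel((.4876,-.2222,.255),.188+np.pi/2)
E
```

```text
time: 5.75
eef_pos: [0.4853, -0.219, 0.2523]
tcp_rot: [-0.086, 0.996, 0.001, -0.001]
contact_force: [-0.4, 1.7, -1.3]
opening: 0.407
finger_force: 60.3
base (array([ 503.6, -306.1]), array([141.5,  31. ]), 0.031, 11.2, 3031)
[ 0.48550676 -0.21832159  0.25274281]
row [-0.139 -0.417 -0.227  0.003 -0.002 -0.016] q6 -2.36
row [-1.390e-01 -4.170e-01 -2.270e-01 -3.000e-03 -4.000e-03  3.126e+00] q6 -2.36
```

View pics/w3.png

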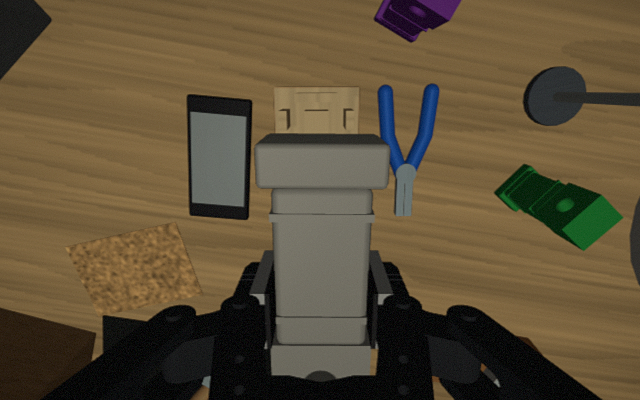

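The cradle's butt end sits directly behind the held casting, with its base corners at (275,87) and (358,87). The alignment looks right, so I'll check those corners against my cradle pose.

```bash
python3 - <<'E'
from h import *
z=load('w3'); c,s=np.cos(.188),np.sin(.188)
for sg,(u,v) in((1,(275.,87)),(-1,(358.,87))):
    for y in(45,-45):
        w=np.array([487.6-80*c-y*s,-222.2-80*s+y*c,8])/1000; pc=Rm(z['q']).T@(w-z['o']); print(y,w.round(4),(z['K']@pc/pc[2]).round(1))
    print('seen',ray(z,u,v,.008).round(4))
rel((.4876,-.2222,.255),.188+np.pi/2); print(ctrl.get_state()['contact_force'])
E
```

```text
45 [ 0.4006 -0.1929  0.008 ] [357.4  85.6   1. ]
-45 [ 0.4174 -0.2814  0.008 ] [270.5  87.    1. ]
seen [ 0.4166 -0.2767  0.008 ]
45 [ 0.4006 -0.1929  0.008 ] [357.4  85.6   1. ]
-45 [ 0.4174 -0.2814  0.008 ] [270.5  87.    1. ]
seen [ 0.4018 -0.192   0.008 ]
row [-0.139 -0.417 -0.227  0.003 -0.002 -0.016] q6 -2.36
row [-1.390e-01 -4.170e-01 -2.270e-01 -3.000e-03 -4.000e-03  3.126e+00] q6 -2.36
[ 0.46022351 -0.29833024 -1.53346471]
```

```bash
python3 -m crank '[[-0.16,-0.33,2,0,0,-0.01],[-0.16,-0.33,5.5,0,0,-0.01],[-0.16,-0.33,9,0,0,-0.01],[-0.16,-0.33,12.5,0,0,-0.01],[-0.16,-0.33,15.5,0,0,-0.01],[-0.16,-0.33,17.5,0,0,-0.01],[-0.16,-0.33,18.4,0,0,-0.01],[-0.16,-0.33,18.4,0,0,-0.01],[-0.16,-0.33,18.4,0,0,-0.01]]'
python3 - <<'E'
from h import *
snap('wrist','w4');snap('side','s4');snap('top','t4');print(ctrl.get_state()['eef_pos'])
a=cv2.resize(cv2.imread('pics/s4.png')[225:325,270:400],None,fx=4.2,fy=4.2,interpolation=2)
b=cv2.resize(cv2.imread('pics/w4.png')[0:400,200:440],None,fx=1,fy=1)
c=np.zeros((420,800,3),np.uint8);c[:,:546]=a;c[:400,550:790]=b;cv2.imwrite('pics/c4.png',c)
rel((.4877,-.2213,.068),.182+np.pi/2)
E
```

```text
time: 6.7
eef_pos: [0.4891, -0.222, 0.0714]
tcp_rot: [-0.092, 0.996, -0.001, 0.001]
contact_force: [0.8, -0.1, -1.7]
opening: 0.407
finger_force: 60.2
[ 0.48938733 -0.22256586  0.07203477]
row [ 0.144  0.156  0.403 -0.002  0.002  0.002] q6 -2.37
row [ 1.440e-01  1.560e-01  4.030e-01 -3.000e-03 -4.000e-03 -3.139e+00] q6 -2.37
```

View pics/c4.png

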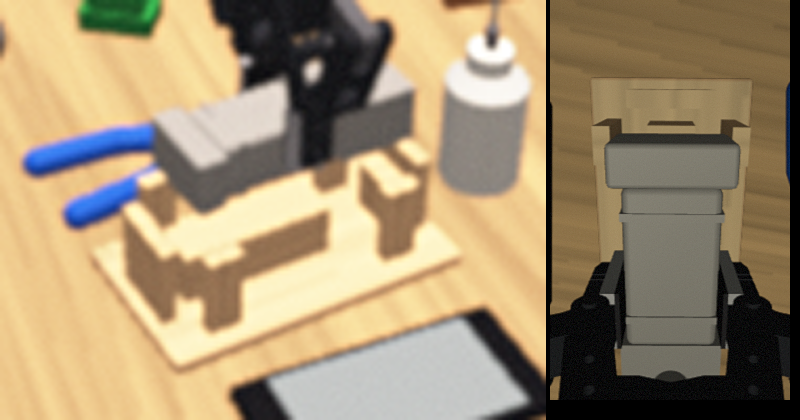

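The casting hangs over the cradle, aligned laterally: the base is centred at column 670 and the butt at 672. The pliers, glue and phone are clear.

```bash
python3 -m crank '[[0.13,0.08,0.3,0,0,0],[0.13,0.08,1,0,0,0],[0.13,0.08,1.6,0,0,0],[0.13,0.08,2.2,0,0,0],[0.13,0.08,2.7,0,0,0],[0.13,0.08,2.9,0,0,0],[0.13,0.08,2.9,0,0,0],[0.13,0.08,2.9,0,0,0]]'
```

```text
time: 7.65
eef_pos: [0.4871, -0.2216, 0.0414]
tcp_rot: [-0.092, 0.996, -0.0, 0.0]
contact_force: [1.0, 0.3, -1.3]
opening: 0.411
finger_force: 60.2
```

```bash
python3 -m crank '[[0,0,0.06,0,0,0],[0,0,0.12,0,0,0],[0,0,0.12,0,0,0]]';python3 -m crank '[[0,0,0.07,0,0,0],[0,0,0.13,0,0,0],[0,0,0.13,0,0,0]]'
```

```text
time: 7.95
eef_pos: [0.4871, -0.2216, 0.0404]
tcp_rot: [-0.092, 0.996, -0.0, 0.0]
contact_force: [-0.4, -0.3, -1.6]
opening: 0.408
finger_force: 60.5
time: 8.25
eef_pos: [0.4871, -0.2216, 0.0403]
tcp_rot: [-0.092, 0.996, 0.0, -0.0]
contact_force: [-3.4, 1.3, 6.2]
opening: 0.412
finger_force: 61.4
```

```bash
python3 -m crank '[[0,0,-0.05,0,0,0],[0,0,-0.05,0,0,0],[0,0,-0.05,0,0,0],[0,0,-0.05,0,0,0],[0,0,-0.05,0,0,0],[0,0,-0.05,0,0,0],[0,0,-0.05,0,0,0],[0,0,-0.05,0,0,0]]' 1
python3 -m crank '[[0,0,-1,0,0,0],[0,0,-3,0,0,0],[0,0,-6,0,0,0],[0,0,-10,0,0,0],[0,0,-14,0,0,0],[0,0,-18,0,0,0],[0,0,-20,0,0,0],[0,0,-20,0,0,0],[0,0,-20,0,0,0]]'
python3 - <<'E'
from h import *
snap('wrist','w5');snap('top','t5'); P=cloud(load('w5'))
print(rect(P,(.38,.6,-.32,-.12),(.056,.075)));print(rect(cloud(load('t5')),(.38,.6,-.32,-.12),(.056,.075)),ctrl.get_state()['eef_pos'])
E
```

```text
time: 9.05
eef_pos: [0.4869, -0.2215, 0.0393]
tcp_rot: [-0.092, 0.996, 0.0, -0.0]
contact_force: [-0.5, -0.6, -0.1]
opening: 0.995
finger_force: 0.0
time: 9.95
eef_pos: [0.4867, -0.2213, 0.2393]
tcp_rot: [-0.092, 0.996, -0.0, 0.0]
contact_force: [-0.6, 0.5, -0.2]
opening: 1.001
finger_force: 0.0
(array([ 487.8, -220.2]), array([120. ,  45.4]), 0.168, 65.9, 5350)
(array([ 596.1, -190.2]), array([ 7.2, 30.3]), -1.547, 61.2, 39) [ 0.48590818 -0.22080322  0.23713108]
```

View pics/w5.png

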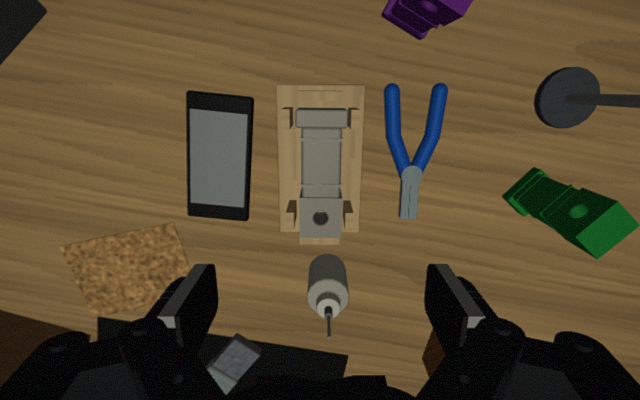

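The casting lies seated in the cradle with its hole over the well at (320,218). Nothing around the cradle has moved. Next is the probe.

```bash
python3 - <<'E'
from h import *
z=load('w5'); print('hole',ray(z,320.5,218,.065))
print('glue',rect(cloud(load('top0')),(.53,.68,-.28,-.12),(.03,.2)))
P=cloud(load('t5'))
for n,b in(('s1',(.4,.55,.09,.2)),('s2',(.3,.45,.1,.24)),('s3',(.26,.42,.25,.4))): print(n,rect(P,b,(.16,.18)))
rel((.695,.0655,.235),-.03)
E
```

```text
hole [ 0.52736944 -0.2123531   0.065     ]
glue (array([ 613.6, -190.3]), array([42.3, 42.6]), -0.434, 64.2, 313)
s1 (array([469.3, 163.7]), array([31.5, 39.8]), -0.692, 170.3, 298)
s2 (array([376.3, 198.8]), array([31.2, 39.9]), -0.202, 170.4, 308)
s3 (array([351.6, 329.2]), array([41.5, 30.1]), 1.364, 170.5, 317)
row [-2.5799e+01  2.4317e+01  2.1000e-01 -0.0000e+00 -4.0000e-03  1.7850e+00] q6 -2.37
row [-2.5799e+01  2.4317e+01  2.1000e-01  4.0000e-03 -0.0000e+00 -1.3570e+00] q6 -2.37
```

```bash
python3 -m crank '[[-2.5,2.5,0.2,0,0,0.15],[-5.5,5.2,0.2,0,0,0.3],[-8.5,8,0.2,0,0,0.45],[-11.5,10.8,0.2,0,0,0.6],[-14.5,13.6,0.2,0,0,0.75],[-17.5,16.4,0.2,0,0,0.9],[-20,18.8,0.2,0,0,1.05],[-22.5,21.2,0.2,0,0,1.2],[-24.5,23,0.2,0,0,1.35],[-25.8,24.3,0.2,0,0,1.5]]'
python3 -m crank '[[0,0,0,0,0,0.14],[0,0,0,0,0,0.28],[0,0,0,0,0,0.28],[0,0,0,0,0,0.28]]'
python3 - <<'E'
from h import *
snap('wrist','w6'); P=cloud(load('w6'))
print('probe',rect(P,(.65,.74,.045,.09),(.085,.12)))
print('block',rect(P,(.6,.75,-.08,.14),(.045,.055)))
rel((.695,.0655,.235),-.03); print(ctrl.get_state()['eef_pos'])
E
```

```text
time: 11.05
eef_pos: [0.6958, 0.0665, 0.2338]
tcp_rot: [0.611, 0.792, -0.001, -0.002]
contact_force: [0.0, 0.1, 0.6]
opening: 1.0
finger_force: 0.0
time: 11.45
eef_pos: [0.6953, 0.0646, 0.2352]
tcp_rot: [0.713, 0.701, -0.001, -0.001]
contact_force: [-0.1, 0.1, 0.1]
opening: 1.001
finger_force: 0.0
probe (array([696.2,  69.6]), array([21.7, 20.7]), 1.534, 95.8, 577)
block (array([694.7,  24.5]), array([135.4,  50.1]), 1.541, 51.0, 4791)
row [ 0.094 -0.051  0.075 -0.002 -0.     0.014] q6 -0.04
row [ 0.094 -0.051  0.075  0.    -0.004 -3.128] q6 -0.04
[0.69549289 0.06455606 0.23574601]
```

View pics/w6.png

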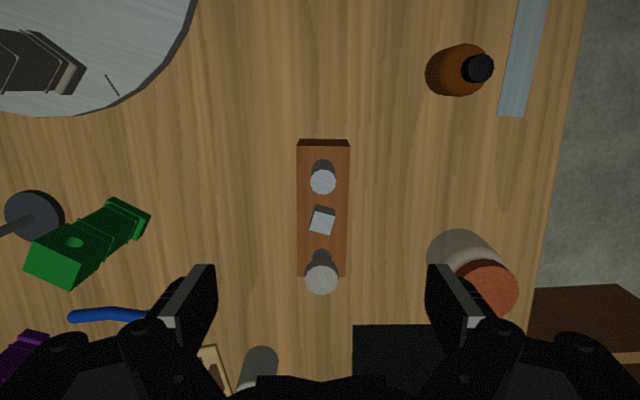

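The probe is the far tool, at (323,181), and the square and pear-shaped ones are nearer the camera. The fingers will close along x, clear of the punch.

```bash
python3 -m crank '[[0.34,0.02,3,0,0,0.014],[0.34,0.02,6.5,0,0,0.014],[0.34,0.02,10,0,0,0.014],[0.34,0.02,13,0,0,0.014],[0.34,0.02,15.5,0,0,0.014],[0.34,0.02,17,0,0,0.014],[0.34,0.02,17.5,0,0,0.014],[0.34,0.02,17.5,0,0,0.014],[0.34,0.02,17.5,0,0,0.014]]'
python3 -m crank '[[0,0,0,0,0,0],[0,0,0,0,0,0],[0,0,0,0,0,0],[0,0,0,0,0,0],[0,0,0,0,0,0],[0,0,0,0,0,0],[0,0,0,0,0,0],[0,0,0,0,0,0],[0,0,0,0,0,0],[0,0,0,0,0,0]]' 0.1 40
```

```text
time: 12.4
eef_pos: [0.6975, 0.068, 0.0642]
tcp_rot: [0.718, 0.696, 0.001, 0.001]
contact_force: [-0.1, 0.7, 0.7]
opening: 0.998
finger_force: 0.0
time: 13.4
eef_pos: [0.6966, 0.0681, 0.0628]
tcp_rot: [0.719, 0.695, 0.0, 0.0]
contact_force: [-0.2, -0.0, 3.4]
opening: 0.243
finger_force: 39.1
```

```bash
python3 -m crank '[[0,0,-0.5,0,0,0],[0,0,-1.5,0,0,0],[0,0,-4,0,0,0],[0,0,-7.5,0,0,0],[0,0,-11,0,0,0],[0,0,-14.5,0,0,0],[0,0,-17,0,0,0],[0,0,-17.4,0,0,0],[0,0,-17.4,0,0,0]]' - 50
python3 - <<'E'
from h import *
s=ctrl.get_state();print(s['eef_pos'],s['opening'])
rel((.527,-.2135,.235),.175+np.pi/2)
E
```

```text
time: 14.3
eef_pos: [0.6965, 0.068, 0.2371]
tcp_rot: [0.719, 0.695, 0.001, 0.001]
contact_force: [-0.1, -0.5, -0.7]
opening: 0.242
finger_force: 49.2
[0.69646585 0.06803192 0.23714766] 0.24198573816422192
row [-2.8692e+01 -1.6017e+01  1.9100e-01  1.0000e-03  1.0000e-03 -1.7790e+00] q6 -0.01
row [-2.8692e+01 -1.6017e+01  1.9100e-01  1.0000e-03 -1.0000e-03  1.3630e+00] q6 -0.01
```

```bash
python3 -m crank '[[-2,-1.1,0.1,0,0,-0.15],[-5,-2.8,0.1,0,0,-0.3],[-8,-4.5,0.1,0,0,-0.45],[-11.5,-6.4,0.1,0,0,-0.6],[-15,-8.4,0.1,0,0,-0.75],[-18.5,-10.3,0.1,0,0,-0.9],[-22,-12.3,0.1,0,0,-1.05],[-25,-14,0.1,0,0,-1.2],[-27.5,-15.4,0.1,0,0,-1.35],[-28.7,-16,0.1,0,0,-1.5]]'
python3 -m crank '[[0,0,0,0,0,-0.14],[0,0,0,0,0,-0.27],[0,0,0,0,0,-0.27],[0,0,0,0,0,-0.27]]'
python3 - <<'E'
from h import *
snap('wrist','w7');snap('side','s7'); 
s=ctrl.get_state();print(s['eef_pos'])
z=load('w7')
for h in(.0,.015,-.058):
  pass
P=cloud(z);print(rect(P,(.38,.6,-.32,-.12),(.056,.072)))
rel((.527,-.2135,.235),.175+np.pi/2)
E
```

```text
time: 15.3
eef_pos: [0.5244, -0.2148, 0.2321]
tcp_rot: [0.05, 0.999, 0.001, -0.002]
contact_force: [-0.1, 1.0, -0.1]
opening: 0.242
finger_force: 49.2
time: 15.7
eef_pos: [0.5262, -0.213, 0.2332]
tcp_rot: [-0.082, 0.997, 0.001, -0.001]
contact_force: [-0.3, -0.4, -0.3]
opening: 0.241
finger_force: 49.2
[ 0.52662307 -0.21316937  0.23416547]
(array([ 488.5, -220.8]), array([119.9,  45.6]), 0.166, 65.9, 6168)
row [-0.032 -0.039 -0.084  0.001 -0.001 -0.01 ] q6 -2.3
row [-3.200e-02 -3.900e-02 -8.400e-02 -2.000e-03 -2.000e-03  3.131e+00] q6 -2.3
```

View pics/w7.png

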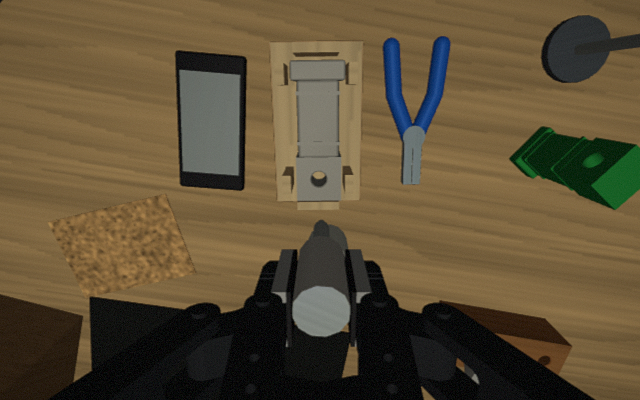

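The probe is held upright in the grip, with its top face at (321,311) and shank tip at (321,225). The hole is at (319,178). I've used my ten views, so I'll finish by measurement.

```bash
python3 - <<'E'
from h import *
z=load('w7');P=cloud(z); s=ctrl.get_state(); T=R.from_quat(s['tcp_rot']); yaw=.175
Q=T.inv().apply((P-s['eef_pos']).reshape(-1,3)).reshape(400,640,3)*1000
sub=Q[285:335,292:350].reshape(-1,3); print('top z',np.percentile(sub[:,2],[2,10,50,90]).round(1))
zt=np.percentile(sub[:,2],10); m=(abs(Q[...,2]-zt)<3); m[:280]=0; m[:, :292]=0; m[:,350:]=0
q=Q[m]; print('top face xy min/max',q[:,:2].min(0).round(1),q[:,:2].max(0).round(1),'mean',q[:,:2].mean(0).round(2),len(q))
# hole centroid by darkness
def hole(tag,u0,v0,r,h=.065):
    z=load(tag); g=cv2.cvtColor(z['im'],cv2.COLOR_BGR2GRAY); k=6
    a=cv2.resize(g[v0-r:v0+r+1,u0-r:u0+r+1],None,fx=k,fy=k,interpolation=2)
    _,b=cv2.threshold(a,0,255,cv2.THRESH_OTSU+cv2.THRESH_BINARY_INV)
    n,l,st,c=cv2.connectedComponentsWithStats(b); i=1+np.argmin(np.linalg.norm(c[1:]-r*k,axis=1)); u,v=c[i]/k+[u0-r-.42,v0-r-.42]
    print(tag,'hole px',round(u,1),round(v,1),'bbox',(st[i]/k).round(1),ray(z,u,v,h).round(4)); return u,v
p1=hole('w7',319,178,11); p2=hole('w5',320,218,11)
print('tri',tri(load('w7'),p1,load('w5'),p2))
zt_=load('t5'); pc=Rm(zt_['q']).T@(np.array([.527,-.2135,.065])-zt_['o']); u,v=(zt_['K']@pc/pc[2])[:2].astype(int); print(u,v)
p3=hole('t5',u,v,8); 
print(rect(cloud(zt_),(.38,.56,-.32,-.12),(.056,.075)))
print('probe tip img:', [ (Q[v,321].round(1).tolist()) for v in range(222,290,8)])
E
```

```text
top z [-33.4 -32.9 -32.1 -28.1]
top face xy min/max [-11.6  -8.6] [11.4 12.2] mean [0.87 1.79] 2580
w7 hole px 318.3 181.1 bbox [  2.7   8.5  16.3  11.8 764.5] [ 0.5297 -0.2126  0.065 ]
w5 hole px 320.1 218.0 bbox [  4.    5.3  15.3  13.2 983.3] [ 0.5274 -0.2127  0.065 ]
tri [ 0.53434505 -0.2117059   0.04630279]
404 205
t5 hole px 401.6 205.9 bbox [  0.    0.   13.5  17.  242. ] [ 0.5266 -0.2069  0.065 ]
(array([ 543.1, -194.3]), array([1.2, 4.2]), -1.212, 67.0, 3)
probe tip img: [[4.3, 2.1, 46.3], [4.8, 2.0, 33.3], [10.2, 2.0, 10.3], [10.7, 2.0, 0.3], [10.3, 2.0, -6.6], [10.6, 2.0, -14.4], [10.4, 2.0, -20.8], [10.3, 2.0, -26.5], [10.0, 2.0, -31.6]]
```

```bash
cat > m.py <<'E'
from h import *
import sys
def rel_meas(tag):
    s0=ctrl.get_state(); snap('wrist',tag); s=ctrl.get_state()
    z=load(tag);P=cloud(z);T=R.from_quat(s0['tcp_rot']); print('tcp',s0['eef_pos'].round(4),'moved',((s['eef_pos']-s0['eef_pos'])*1000).round(2))
    Q=T.inv().apply((P-s0['eef_pos']).reshape(-1,3)).reshape(400,640,3)*1000
    m=(Q[...,2]<-29)&(Q[...,2]>-36)&(abs(Q[...,1])<16)&(abs(Q[...,0])<16)
    q=Q[m]; (c,r)=cv2.minEnclosingCircle(q[:,:2].astype(np.float32)); print('probe top circle',np.round(c,2),round(r,1),'z',np.median(q[:,2]).round(1),len(q), 'minmax',q.min(0).round(1),q.max(0).round(1))
    # shank
    m=(Q[...,2]>20)&(Q[...,2]<62)&(abs(Q[...,1])<12)&(abs(Q[...,0])<12); q=Q[m]
    if len(q): print('shank y',q[:,1].min().round(1),q[:,1].max().round(1),'xmax',np.percentile(q[:,0],90).round(1),'zmax',q[:,2].max().round(1),len(q))
    top=s0['eef_pos'][2]*1000-65.5; m=(P[...,2]>.056)&(P[...,2]<.073)&(P[...,0]>.38)&(P[...,0]<.56)&(P[...,1]>-.32)&(P[...,1]<-.12)
    n,l,st,_=cv2.connectedComponentsWithStats(m.astype(np.uint8)); m=l==1+np.argmax(st[1:,4]); q=Q[m]
    c,sz,a=cv2.minAreaRect(q[:,:2].astype(np.float32)); e=cv2.boxPoints((c,sz,a)); i=int(np.linalg.norm(e[1]-e[0])<np.linalg.norm(e[2]-e[1])); d=e[i+1]-e[i]; d/=np.linalg.norm(d)
    if d[0]>0:d=-d
    g=cv2.cvtColor(z['im'],cv2.COLOR_BGR2GRAY)
    print('casting c',np.round(c,1),np.round(sz,1),'dir',d.round(3),'hole tool xy',(np.array(c)+40*d).round(2),'h',np.median(P[m][:,2]).round(4))
rel_meas(sys.argv[1])
E
python3 m.py w8
```

```text
tcp [ 0.5266 -0.2132  0.2342] moved [ 0.15 -0.06  0.38]
probe top circle [2.3  0.52] 18.1 z -33.1 3122 minmax [-11.6 -15.2 -36. ] [ 11.8  16.  -29. ]
shank y -2.8 5.9 xmax 4.0 zmax 51.3 226
casting c [38.7 -1. ] [ 45.6 120.2] dir [-1.     0.003] hole tool xy [-1.3  -0.87] h 0.0659
```

```bash
python3 -m crank '[[-0.1,-0.18,3,0,0,0],[-0.1,-0.18,6,0,0,0],[-0.1,-0.18,8.5,0,0,0],[-0.1,-0.18,9.9,0,0,0],[-0.1,-0.18,9.9,0,0,0],[-0.1,-0.18,9.9,0,0,0],[-0.1,-0.18,9.9,0,0,0],[-0.1,-0.18,9.9,0,0,0]]'
python3 m.py w9
python3 - <<'E'
from h import *
snap('side','s9'); z=load('s9'); P=cloud(z); g=cv2.cvtColor(z['im'],cv2.COLOR_BGR2GRAY)
print('side cast',rect(P,(.38,.57,-.32,-.12),(.056,.072)))
m=(P[...,2]>.08)&(P[...,2]<.113)&(P[...,0]>.5)&(P[...,0]<.56)&(P[...,1]>-.25)&(P[...,1]<-.18); q=P[m];print('shank side n',len(q),q.min(0),q.max(0),q.mean(0))
w=load('w9');g=cv2.cvtColor(w['im'],cv2.COLOR_BGR2GRAY);Q=cloud(w)
s=ctrl.get_state();pc=Rm(w['q']).T@(np.array([.527,-.2145,.065])-w['o']);u,v=(w['K']@pc/pc[2])[:2].astype(int);print(u,v)
for r in range(v-24,v+40,3): print(r,' '.join('%3d'%x for x in g[r,u-30:u+31:3]))
E
```

```text
time: 16.65
eef_pos: [0.5292, -0.2157, 0.1382]
tcp_rot: [-0.083, 0.997, -0.001, 0.001]
contact_force: [-0.1, 0.1, -1.2]
opening: 0.243
finger_force: 49.2
tcp [ 0.5292 -0.2157  0.1382] moved [-0.18  0.13 -0.31]
probe top circle [2.24 0.44] 18.0 z -33.1 3141 minmax [-12.  -15.4 -36. ] [ 11.8  16.  -29. ]
shank y -2.7 5.8 xmax 4.1 zmax 51.4 224
casting c [41.3  2.4] [ 45.8 120. ] dir [-1.     0.001] hole tool xy [1.34 2.45] h 0.0659
side cast (array([ 487.1, -223.9]), array([120.9,  46.4]), 0.177, 64.1, 897)
shank side n 55 [ 0.52338064 -0.22237395  0.08068257] [ 0.53203062 -0.21530259  0.11250075] [ 0.52682191 -0.21948365  0.09910472]
320 208
184 136 121 121 120 123 122 119 120 120 121 122 122 119 119 119 115 116 119 119 117 118
187 127 119 117 122 118 121 120 121 122 119 117 121 120 120 120 117 120 119 117 116 117
190 125 123 122 120 119 119 120 120 119 117 120 118 118 118 118 119 118 117 118 122 119
193 125 120 120 119 123 119 120 119 119 121 120 119 120 120 118 119 120 116 119 116 116
196 121 122 120 120 122 121 121 119 120 121 119 120 119 118 118 118 119 114 117 117 115
199 119 119
[... 784 characters left out ...]
 139 121 118 117 118 116 118 116  70  45  45  48  41 111 116 115 116 115 115 115 113
229 141 122 116 117 116 115 116 117  51  45  46  49  42 103 114 115 116 115 117 116 116
232 102 112 115 117 114 117 115 118  53  43  44  45  42 102 116 116 116 115 115 114 117
235 109 112 113 117 117 119 113 119  44  43  45  48  46  83 115 113 117 114 115 114 116
238 101 113 114 114 119 117 117  89  51  54  57  53  57  58 108 113 113 114 113 114 113
241 102 109 134 124 126 107  51  53  54  52  49  55  56  55  54  82 137 133 128 128 129
244 109 113 129 129 129  51  53  56  55  56  54  53  56  54  51  50  51 134 129 129 120
247 105 104 135 129  53  53  56  55  52  52  53  53  54  54  57  58  52 113 132 133 123
```

```bash
python3 - <<'E'
from h import *
z=load('w9'); s=ctrl.get_state(); T=R.from_quat(s['tcp_rot']); tcp=np.array([.5291,-.2156,.138])
t=lambda p:(T.inv().apply(p-tcp)*1000).round(2)
print('hole',t(ray(z,323.3,209.2,.0655)))
for u,v,h in((320.6,229,.09),(320.6,232,.095),(321.5,220.5,.0805)): print('shank',t(ray(z,u,v,h)))
P=cloud(z)
for v in range(218,242,3): print(v,t(P[v,321]))
g=cv2.cvtColor(z['im'],cv2.COLOR_BGR2GRAY); a=(g[195:236,305:342]<80)
for i,r in enumerate(a): print(195+i,''.join('#' if x else '.' for x in r))
E
```

```text
hole [ 1.98  3.08 72.49]
shank [-1.68  1.39 48.  ]
shank [-1.46  1.4  43.  ]
shank [-4.00e-02  1.92e+00  5.75e+01]
218 [-5.11  1.61 75.42]
221 [ 3.82  1.62 46.52]
224 [ 3.84  1.62 41.81]
227 [ 4.15  1.62 36.56]
230 [ 4.37  1.63 31.76]
233 [ 4.05  1.63 28.45]
236 [10.42  1.63  9.71]
239 [10.01  1.63  7.21]
195 .....................................
196 .....................................
197 .....................................
198 .....................................
199 .....................................
200 .....................................
201 .....................................
202 .....................................
203 ..........#...............#..........
204 .........###################.........
205 .........####################........
206 ........#####################........
207 ........######################.......
208 ........######################.......
209 ........######################.......
210 .......#######################.......
211 .......#######################.......
212 ........######################.......
213 ........######################...
[... 228 characters left out ...]
.....##########.............
220 .............########................
221 .............#######.................
222 ............#########................
223 ...........###########...............
224 ..........#############..............
225 .........##############..............
226 .........###############.............
227 .........###############.............
228 .........###############.............
229 .........###############.............
230 .........###############.............
231 .........###############.............
232 .........###############.............
233 .........###############.............
234 ........################.............
235 .........###############.............
```

```bash
python3 -m crank '[[0.1,0.07,0.3,0,0,0],[0.18,0.13,0.6,0,0,0],[0.18,0.13,0.8,0,0,0],[0.18,0.13,0.8,0,0,0],[0.18,0.13,0.8,0,0,0],[0.18,0.13,0.8,0,0,0]]'
python3 m.py w10
python3 - <<'E'
from h import *
z=load('w10');g=cv2.cvtColor(z['im'],cv2.COLOR_BGR2GRAY); a=(g[200:250:2,300:348]<80)
for i,r in enumerate(a): print(200+2*i,''.join('#' if x else '.' for x in r))
E
```

```text
time: 17.35
eef_pos: [0.5264, -0.2142, 0.1284]
tcp_rot: [-0.083, 0.997, -0.0, 0.0]
contact_force: [-0.1, -0.8, -0.4]
opening: 0.245
finger_force: 49.2
tcp [ 0.5264 -0.2142  0.1284] moved [ 0.03 -0.02  0.04]
probe top circle [2.57 0.52] 17.9 z -33.1 3131 minmax [-11.6 -15.3 -36. ] [ 11.8  16.  -29. ]
shank y -11.8 11.8 xmax 9.3 zmax 62.0 444
casting c [38.9  0.6] [ 45.9 120.2] dir [-1.     0.008] hole tool xy [-1.14  0.91] h 0.0659
200 ................................................
202 ................................................
204 ................................................
206 ................................................
208 ................................................
210 ................................................
212 ............#################...................
214 ..........#####################.................
216 .........#######################................
218 .........#######################................
220 .........#######################................
222 .........#######################................
224 ..........#####################.................
226 ...........###################..................
228 .............################...................
230 ..............###############...................
232 ..............###############...................
234 .............################...................
236 ..............###############...................
238 ............###################.................
240 .......###########################..............
242 .....################################...........
244 ....###################################.........
246 ..######################################........
248 .#########################################......
```

```bash
python3 -m crank '[[-0.05,-0.05,0,0,0,0],[-0.05,-0.05,0.3,0,0,0],[-0.05,-0.05,0.6,0,0,0],[-0.05,-0.05,0.9,0,0,0],[-0.05,-0.05,1.2,0,0,0],[-0.05,-0.05,1.5,0,0,0],[-0.05,-0.05,1.5,0,0,0],[-0.05,-0.05,1.5,0,0,0]]'
```

```text
time: 18.2
eef_pos: [0.5268, -0.2145, 0.1132]
tcp_rot: [-0.083, 0.997, 0.0, -0.0]
contact_force: [-0.7, 0.2, 0.3]
opening: 0.242
finger_force: 49.2
```

```bash
python3 -m crank '[[0,0,0.4,0,0,0],[0,0,0.9,0,0,0],[0,0,1.4,0,0,0],[0,0,1.9,0,0,0],[0,0,2.4,0,0,0],[0,0,2.8,0,0,0],[0,0,3.1,0,0,0],[0,0,3.1,0,0,0],[0,0,3.1,0,0,0]]'
python3 -m crank '[[0,0,0.1,0,0,0],[0,0,0.2,0,0,0],[0,0,0.2,0,0,0],[0,0,0.2,0,0,0]]'
```

```text
time: 19.1
eef_pos: [0.5269, -0.2146, 0.0823]
tcp_rot: [-0.083, 0.997, -0.0, 0.0]
contact_force: [1.3, -0.2, -0.7]
opening: 0.242
finger_force: 49.2
time: 19.5
eef_pos: [0.5269, -0.2146, 0.0804]
tcp_rot: [-0.083, 0.997, -0.0, 0.0]
contact_force: [-0.1, 1.1, -0.9]
opening: 0.243
finger_force: 49.2
```

```bash
python3 -m crank '[[0,0,0.1,0,0,0],[0,0,0.2,0,0,0],[0,0,0.2,0,0,0],[0,0,0.2,0,0,0]]';python3 -m crank '[[0,0,0.05,0,0,0],[0,0,0.1,0,0,0],[0,0,0.1,0,0,0]]'
```

```text
time: 19.9
eef_pos: [0.5268, -0.2146, 0.0783]
tcp_rot: [-0.083, 0.997, 0.0, -0.0]
contact_force: [0.3, -0.1, -0.8]
opening: 0.239
finger_force: 49.2
time: 20.2
eef_pos: [0.527, -0.2147, 0.0777]
tcp_rot: [-0.083, 0.997, -0.0, 0.0]
contact_force: [-0.6, 0.8, 1.9]
opening: 0.238
finger_force: 49.4
```

```bash
python3 -m crank '[[0,0,0,0,0,0],[0,0,0,0,0,0],[0,0,0,0,0,0],[0,0,0,0,0,0],[0,0,0,0,0,0],[0,0,0,0,0,0],[0,0,0,0,0,0]]' 0.8
python3 -m crank '[[0,0,-1,0,0,0],[0,0,-3,0,0,0],[0,0,-6,0,0,0],[0,0,-10,0,0,0],[0,0,-14,0,0,0],[0,0,-16,0,0,0],[0,0,-16,0,0,0],[0,0,-16,0,0,0],[0,0,-16,0,0,0]]'
python3 - <<'E'
from h import *
snap('wrist','w11');P=cloud(load('w11'))
print('cast',rect(P,(.38,.57,-.32,-.12),(.056,.072)))
print('probe',rect(P,(.49,.57,-.25,-.17),(.095,.13)))
P=cloud((snap('side','s11'),load('s11'))[1]);print('side probe',rect(P,(.49,.57,-.25,-.17),(.075,.13)));print('side cast',rect(P,(.38,.57,-.32,-.12),(.056,.072)))
q=P[(P[...,0]>.5)&(P[...,0]<.55)&(P[...,1]>-.24)&(P[...,1]<-.19)&(P[...,2]>.07)];print('top',q[:,2].max(),ctrl.get_state()['contact_force'])
E
```

```text
time: 20.9
eef_pos: [0.5268, -0.2146, 0.0773]
tcp_rot: [-0.083, 0.997, 0.0, -0.0]
contact_force: [0.5, 0.3, -0.3]
opening: 0.799
finger_force: 0.0
time: 21.8
eef_pos: [0.5258, -0.214, 0.2351]
tcp_rot: [-0.083, 0.997, 0.001, -0.002]
contact_force: [-0.1, 1.1, 0.2]
opening: 0.795
finger_force: 0.0
cast (array([ 488.3, -220.3]), array([119.6,  45.1]), 0.172, 65.9, 5474)
probe (array([ 526.8, -213.4]), array([21.1, 21.3]), -0.995, 110.8, 677)
side probe (array([ 525.5, -217.3]), array([22.4, 20.9]), 0.585, 99.2, 198)
side cast (array([ 486.6, -223.2]), array([121.9,  45.5]), 0.182, 64.2, 839)
top 0.5206157780271397 [-0.79083491 -0.73825653  0.42353276]
```

```bash
python3 -c "
from plant import ctrl
print(ctrl.sign_off())"
```

```text
the job is handed in; nothing more can be done
None
```

The tipped casting is flat in the cradle with its hole over the well, and the probe is home in that hole and released. The job is handed in at about 22 s of robot time, but sign-off gave no verdict.

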